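# Corner-load test of a bench scale

### The arm

A 7-joint arm with a two-finger parallel gripper is mounted at the origin on the work surface. World frame = base frame: x ahead of the robot, y to its left, z up, the work surface at z = 0. Lengths are in m, angles in rad, forces in N, time in s.
With the tool pointing down it reaches from about 0.425 to 0.875 m from the base axis. Payload 8.4 kg.
Tool frame: the origin (TCP) lies midway between the tips of the shut fingers; the grasp point (between the pads) lies bot.grip_depth behind it (bot.grip_depth is the distance from the TCP to the grasp point, in m); z points along the fingers, y is the line along which they close (so a half turn about z gives the same grasp; the last joint's range is limited). The gripper opens to 85 mm and grips with 20 to 120 N. Pads are 22 mm wide; open, the fingers measure 114 mm over their backs; the gripper's body (76 mm by 85 mm) begins 54 mm behind the grasp point. The pads swing forward as they close: fully open they stand 13 mm farther back than shut.
Start: joints at [1.16, 0.333, 0.04, 1.465, -0.013, 1.343, -0.059], TCP at [0.199, -0.619, 0.231] pointing down, gripper open.
Joint ranges: [-2.58, 2.58], [-0.38, 2.09], [-1.3, 1.39], [0.25, 2.4], [-1.5, 4.64], [0.08, 2.09], [-2.65, 2.65]. Speed limits (rad/s): [2.22, 2.22, 2.79, 2.79, 3.14, 3.14, 3.14].

### API

Orientations are given as [roll, pitch, yaw] about the fixed x, y, z axes, in that order (R = Rz(yaw) Ry(pitch) Rx(roll)).
In Python, from cell import bot, read_camera gives the robot as it stands. The module is installed in compiled form; this text tells all that it offers.
- The arm moves only by the tool drive_tool, never from a script. Its argument "moves" is a list of rows, each a list of 3 entries, a list of its own where there are three numbers: the shift along the tool's x, y, z scaled (see below), then the turn, a rotation vector about the tool's x, y, z scaled (see below), then the closure, from 0 (fully open) to 1 (shut). In form: [[[dx, dy, dz], [rx, ry, rz], claw], ...]. A call has exactly 5 rows; each row is the pose to reach, as a shift and turn from the pose commanded when the call began, along the tool's axes at that moment; what a row does not reach only later rows make up. The controller multiplies each number of a shift by 500 mm and each number of a turn by 90 degrees. A row lasts 1/12 s, in which the tool goes at most 41.7 mm and 7.16 degrees, less where a joint would pass 70% of its speed; a pose out of reach is approached as far as the arm can. A call with a number of a shift or a turn outside -1 to 1 is refused whole. A call with a gripper value outside its range is refused whole. The fingers move at their own pace and stop on an object; the grip force is fixed at half the most. Time passes only in rows, so rows that repeat a pose let the fingers close, or fill a call up. It gives the time, the measured TCP pose, the force, the opening and the grip force at its end, in the units of the state.
- bot.get_obs(): the state, without advancing time (a new reading comes with each control period).
- read_camera(name): name is "scene" or "side" or "wrist"; returns a dict with "image" (420x560x3 uint8, red, green, blue), "camera_matrix" (3x3 intrinsics, pixels), "R" (3x3) and "t" (3): a world point X has camera coordinates R X + t; the wrist camera has in their place "hand_eye" (4x4, takes a point from camera to tool coordinates, whose origin is the TCP and whose axes are the flange's). Camera axes: x right, y down, z forward; pixel columns grow to the right and rows downward; lengths in m; the calibration is good to about 2 mm. A picture is of the moment at which its call begins: read the wrist's pose just before it. There is no depth.
- bot.hand_in(): hands the job in; it is judged then, once.
The state is a dict: "time_s": time; "joint_positions": joint angles; "joint_velocities": joint speeds; "effort": joint torques, N m; "ee_pos": TCP position; "ee_rot": TCP orientation; "force": force on the tool from outside, world axes, zero at the start; "moment": the same for the moment, N m; "width": opening from 0.0 (shut) to 1.0 (fully open); "grip_force": force on a finger pad.
Only numpy, scipy, OpenCV 4.12 (cv2) and the standard library are available. Lean on these libraries where they do the work, as an engineer would, in place of code of your own. Each camera call takes 0.05 s, during which the arm holds its last target. There are 200 camera calls.

### The job

For the corner-load test, push the bar weight across the scale's platform until it stands squarely and wholly inside the green field, keeping it down on the platform and never touching its carrying bar with the gripper. Once it stands there and the gripper has let go of it, press the red key of the receipt printer fully down and release it. Leave the loose things on the bench where they are.

Things in the scene. Friction and masses are not known exactly. Their poses are not given: they have to be found in the camera images.
- weight: Loose aluminium bar weight, 96 mm (own x) by 120 mm (own y), 46 mm high, about 0.75 kg, too wide to grip across: a base plate 10 mm thick with a block 24 mm thick (y) along each y end, the carrying bar between them. Origin: centre of its underside. Starts near the platform's middle, turned up to 0.6 rad from the scale. Slides with ordinary metal friction; a half turn makes no difference.
- carrying_bar: The round steel bar of the weight, 14 mm thick, 72 mm long along the weight's y, fixed between its end blocks. Origin: its middle, 34 mm above the weight's underside. The gripper must not touch it.
- scale: Bench scale, fixed to the table, with a flat dark grey platform 250 mm (own x) by 340 mm (own y) whose top is 55 mm above the table; the housing below is 260 x 350 mm. The platform does not move. Origin: centre of the underside, on the table; x points away from the robot at yaw 0.
- green_field: Solid green rectangle printed flat in one of the platform's four corners, 116 mm (own x) by 140 mm (own y), parallel to the platform's edges: 10 mm larger than the weight on every side when their x and y axes are parallel. Origin: its centre, on the platform's top surface. The other three corners bear only pale outlines of the same size.
- print_key (a joint): The red round spring key on the white receipt printer: 0 m released, 0.006 m fully down; about 5 N pushes it fully down. It counts as pressed past 0.0045 m and springs back when released.
- print_key_top (a point): Centre of the top face of the red key, 34 mm across, facing up, on the white printer (fixed, 130 x 100 x 45 mm) left or right of the scale. The key is on the half of the printer nearer the robot; nothing on the printer stands higher than 51 mm above the table except the key and its collar.
- knob_large: Loose upright steel knob weight, 48 mm diameter, 78 mm high, on the table. Origin: centre of its underside. Bystander.
- knob_medium: Loose upright steel knob weight, 38 mm diameter, 64 mm high, on the table. Origin: centre of its underside. Bystander.
- knob_small: Loose upright steel knob weight, 31 mm diameter, 50 mm high, on the table. Origin: centre of its underside. Bystander.
- dust_brush: Loose brush, 160 mm long, lying on the table beyond the scale. Origin: under its middle. Bystander.
- spirit_level: Loose round bubble level, 60 mm diameter, 16 mm high, on the table beyond the scale. Origin: centre of its underside. Bystander.

How it is judged:
On the way, in this order (a step that is already met when the one before it is completed fails the run):
1. the weight stands square inside the green field, at rest, with the gripper off it (x of weight in the frame of green_field between -0.01 and 0.01 m and y of weight in the frame of green_field between -0.01 and 0.01 m and angle between the x axis of weight and the x axis of green_field, either way round below 0.12 rad and angle between weight's own z axis and vertical below 0.05 rad and z of weight in the frame of green_field between -0.004 and 0.004 m and linear speed of weight below 0.01 m/s and angular speed of weight below 0.1 rad/s and contact force between the fingers and weight below 0.1 N), for 0.2 s.
2. the red key is pressed down with the weight still in the green field (x of weight in the frame of green_field between -0.01 and 0.01 m and y of weight in the frame of green_field between -0.01 and 0.01 m and angle between the x axis of weight and the x axis of green_field, either way round below 0.12 rad and angle between weight's own z axis and vertical below 0.05 rad and z of weight in the frame of green_field between -0.004 and 0.004 m and value of joint print_key above 0.0045 m), for 0.05 s.
At the end, for the whole second after the job is handed in: The weight stands flat on the platform, at rest, its centre within 10 mm of the green field's centre along each of the field's axes and square to it within 0.12 rad; the red key has been pressed (past 4.5 mm) after that and is up again (x of weight in the frame of green_field between -0.01 and 0.01 m and y of weight in the frame of green_field between -0.01 and 0.01 m and angle between the x axis of weight and the x axis of green_field, either way round below 0.12 rad and angle between weight's own z axis and vertical below 0.05 rad and z of weight in the frame of green_field between -0.004 and 0.004 m and linear speed of weight below 0.01 m/s and angular speed of weight below 0.1 rad/s and value of joint print_key below 0.002 m); the robot touches nothing.
It fails at once if the weight is lifted or tipped, or leaves the platform (angle between weight's own z axis and vertical above 0.12 rad or z of weight in the frame of scale above 0.063 m or z of weight in the frame of scale below 0.047 m).
It fails at once if the gripper touches the carrying bar (contact force between any of the fingers, the arm and carrying_bar above 0.5 N).
It fails at once if the key is pressed before the weight is in the green field (value of joint print_key above 0.003 m and not (x of weight in the frame of green_field between -0.01 and 0.01 m and y of weight in the frame of green_field between -0.01 and 0.01 m and angle between the x axis of weight and the x axis of green_field, either way round below 0.12 rad and angle between weight's own z axis and vertical below 0.05 rad and z of weight in the frame of green_field between -0.004 and 0.004 m)).
It fails at once if a loose bystander (a knob weight, the brush or the level) is moved by more than 15 mm or knocked over (distance of any of knob_large, knob_medium, knob_small, dust_brush, spirit_level from where it was at the start of the episode above 0.015 m or angle between any of knob_large, knob_medium, knob_small, dust_brush, spirit_level's own z axis and vertical above 0.3 rad).
It also fails if it takes over 58 s, if anything falls off the work surface, if the arm or the gripper's body presses on something with over 40 N, if the wrist force passes 120 N, or if a joint passes its speed limit or range.

## Working session

There is one attempt and no reset: what is moved stays moved. The work goes in short steps, Python scripts to look and compute and a tool call to move; the robot and the scene stay as the last step left them, time stands still between calls to the robot, and variables do not carry over. Pictures are saved under pics/ and viewed, at most 10 in all, crops included, and the job is handed in when it is done.

Besides the shell and the picture viewer there is one more tool, called after ">>>" by a JSON object that holds its "method" and its "body", one argument or row to a line. drive_tool: Moves the arm, as the interface text tells. Shifts and turns lie within -1 to 1; 1 stands for 500 mm of shift or 90 degrees of turn. Its arguments: {"type":"object","properties":{"moves":{"type":"array"}},"required":["moves"]}

```bash
mkdir -p pics; python3 - <<'E'
from cell import bot, read_camera
import cv2,numpy as np,pickle
o=bot.get_obs(); print({k:np.round(o[k],3) for k in ('time_s','ee_pos','ee_rot','force','width')}, bot.grip_depth)
d={}
for n in ("scene","side"):
    c=read_camera(n); d[n]=c; cv2.imwrite(f"pics/{n}0.png",c["image"][:,:,::-1])
    print(n,np.round(-np.array(c["R"]).T@c["t"],3))
pickle.dump(d,open("d.pkl","wb"))
E
```

```text
{'time_s': np.float64(0.0), 'ee_pos': array([ 0.199, -0.618,  0.23 ]), 'ee_rot': array([-3.14 ,  0.   ,  0.312]), 'force': array([ 0.258, -0.265,  0.558]), 'width': np.float64(1.0)} 0.0187
scene [1.468 0.333 0.869]
side [0.079 0.611 0.715]
```

View pics/scene0.png

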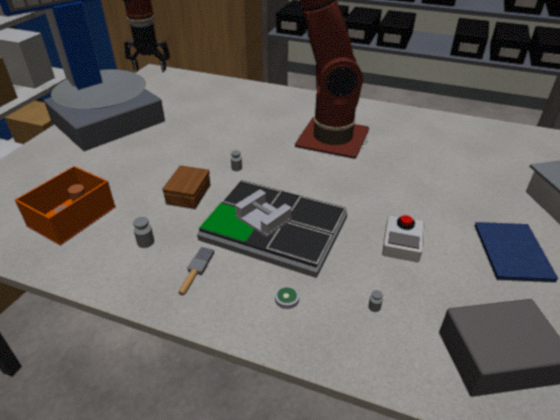

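View pics/side0.png

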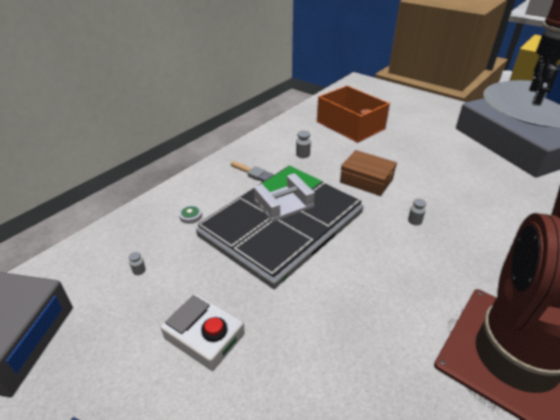

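The first picture shows the scale with its green field at (228,222), the weight at (263,212) and the red key at (406,221). The second shows the key at (213,327), the green field at (292,180) and the weight at (283,195). I'll enlarge both.

```bash
python3 - <<'E'
import cv2,numpy as np,pickle
d=pickle.load(open("d.pkl","rb"))
a=d["scene"]["image"][175:275,190:355,::-1]; b=d["side"]["image"][160:285,190:370,::-1]
cv2.imwrite("pics/ca.png",cv2.resize(a,(792,480),interpolation=cv2.INTER_CUBIC))   # 4.8x
cv2.imwrite("pics/cb.png",cv2.resize(b,(792,550),interpolation=cv2.INTER_CUBIC))   # 4.4x
E
```

```text
(no output)
```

View pics/ca.png

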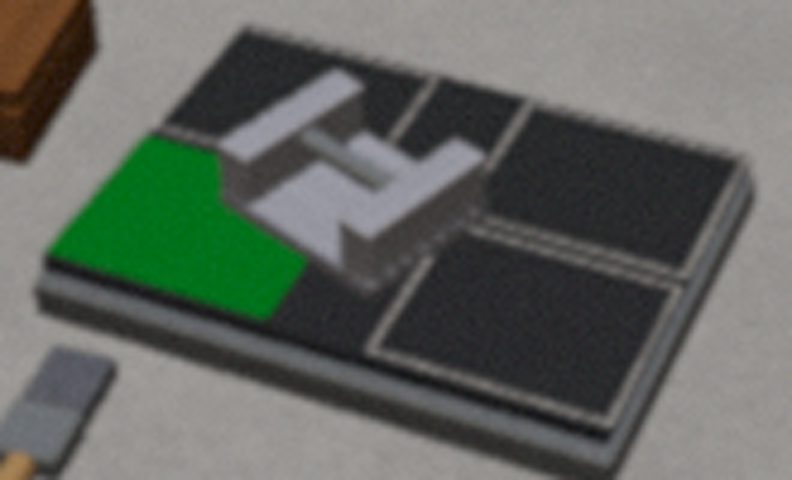

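View pics/cb.png

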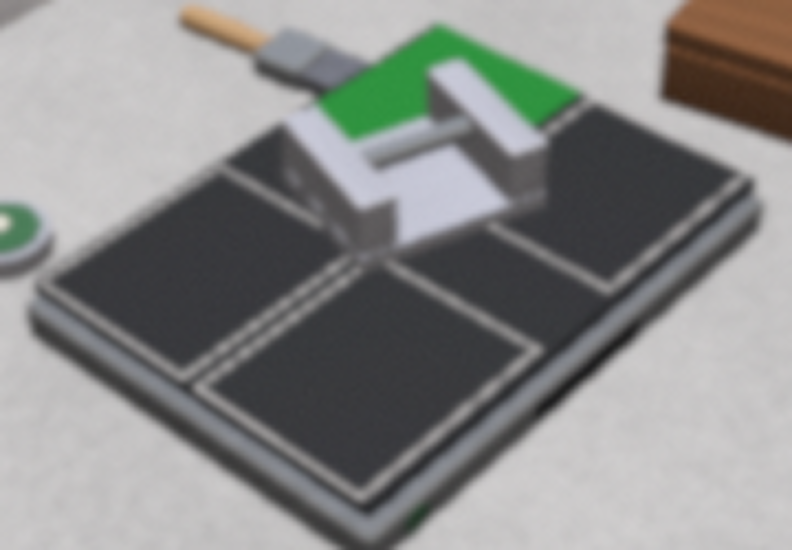

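Crop 1 shows the platform corners, three of the green field's corners and the weight's block tops. Crop 2 shows the same from the side. I'll fit the poses to these corners.

```bash
cat > h.py <<'E'
import numpy as np
def rot(a): return np.array([[np.cos(a),-np.sin(a)],[np.sin(a),np.cos(a)]])
def proj(c,X): 
    q=np.atleast_2d(X)@np.array(c["R"]).T+np.array(c["t"]); p=q@np.array(c["camera_matrix"]).T; return p[:,:2]/p[:,2:]
def ray(c,uv,z):
    R=np.array(c["R"]);o=-R.T@c["t"];v=R.T@np.linalg.inv(c["camera_matrix"])@[uv[0],uv[1],1]; return o+v*(z-o[2])/v[2]
E
python3 - <<'E'
import numpy as np,pickle,cv2
from scipy.optimize import least_squares
from h import *
d=pickle.load(open("d.pkl","rb")); A,B=d["scene"],d["side"]
fa=lambda p:np.array(p)/4.8+[190,175]; fb=lambda p:np.array(p)/4.4+[190,160]
P=[(A,fa((47,260)),1,-1),(A,fa((610,435)),1,1),(A,fa((745,157)),-1,1),(A,fa((248,30)),-1,-1),
(B,fb((370,512)),-1,1),(B,fb((34,288)),1,1),(B,fb((436,24)),1,-1),(B,fb((754,184)),-1,-1)]
# field corners: field sign sx,sy ; corner offset sign
F=[(A,fa((157,136)),1,-1,-1,-1),(A,fa((49,256)),1,-1,1,-1),(A,fa((268,320)),1,-1,1,1),
(B,fb((436,27)),1,-1,1,-1),(B,fb((585,98)),1,-1,-1,-1),(B,fb((363,500)),-1,1,-1,1),(B,fb((542,350)),-1,1,-1,-1),(B,fb((195,385)),-1,1,1,1),(B,fb((45,283)),1,1,1,1),(B,fb((182,377)),1,1,-1,1)]
def pt(s,xy,z): return np.r_[rot(s[2])@xy+s[:2],z]
def res(s,split=False):
    r=[proj(c,pt(s,[x*.125,y*.17],.055))[0]-u for c,u,x,y in P]
    r+=[proj(c,pt(s,[sx*s[3]+ox*.058,sy*s[4]+oy*.07],.055))[0]-u for c,u,sx,sy,ox,oy in F]
    return np.concatenate(r)
s=least_squares(res,[.65,0,0,.065,.09],loss="soft_l1"); S=s.x
print("scale",S.round(4)); print(res(S).reshape(-1,2).round(1).tolist())
g=pt(S,[S[3],-S[4]],.055); print("field",g.round(4))
WA=[fa(p) for p in((340,70),(218,148),(372,238),(487,158),(362,88),(240,163),(343,220),(462,138))]
WB=[fb(p) for p in((286,120),(360,212),(462,60),(547,150),(312,108),(396,198),(430,68),(513,162))]
M=np.array([(x*.048,y*k) for k in(.06,.036) for x in(1,-1) for y in(1,-1)])
def wres(w):
    X=np.array([pt(w,m,.101) for m in M]); r=[]
    for c,U in((A,WA),(B,WB)):
        D=np.linalg.norm(proj(c,X)[None]-np.array(U)[:,None],axis=2); r+=list(D.min(1))
    return np.array(r)
best=min((least_squares(wres,[x,y,a],loss="soft_l1") for a in S[2]+np.linspace(-.6,.6,7) for x,y in [S[:2]+[.01*i,.01*j] for i in(-2,0,2) for j in(-2,0,2)]),key=lambda r:r.cost)
w=best.x; print("weight",w.round(4),"rel yaw",w[2]-S[2],wres(w).round(1), "in field frame",(rot(-S[2])@(w[:2]-g[:2])).round(4))
for n,c in d.items():
    im=c["image"].astype(int); m=((im[...,0]>120)&(im[...,1]<60)&(im[...,2]<70)).astype(np.uint8)
    k,l,st,ce=cv2.connectedComponentsWithStats(m)
    for i in range(1,k):
        if st[i,4]>30: print(n,st[i],ce[i].round(1),[ray(c,ce[i],z).round(3).tolist() for z in(.055,.065)])
for n,u in(("k1",(236,168)),("k2",(145,243)),("k3",(376,307)),("lvl",(287,298)),("brA",(182,291)),("brB",(207,251))): print(n,ray(A,u,0).round(3))
pickle.dump((S,g,w),open("est.pkl","wb"))
E
```

```text
scale [ 0.5692 -0.0126 -0.0539  0.0622  0.0967]
[[-0.9, -2.2], [0.4, -1.8], [1.9, -2.0], [-0.3, -3.4], [-1.1, -0.7], [-1.5, -2.1], [-0.8, -0.6], [0.9, -1.3], [-0.9, -1.5], [0.6, -2.1], [1.3, -1.1], [-0.3, -0.2], [-1.8, -0.7], [-0.1, 0.0], [0.3, -0.3], [-0.0, 0.3], [-1.7, -0.7], [0.4, 0.4]]
field [ 0.6262 -0.1126  0.055 ]
weight [ 0.5857 -0.0384 -0.397 ] rel yaw -0.3431040171209192 [1.8 2.8 1.5 2.1 2.6 2.9 2.  1.6 2.4 1.3 0.9 1.5 1.1 0.6 1.4 1.6] in field frame [-0.0445  0.0719]
scene [401 216  12   7  65] [406.3 218.9] [[0.453, 0.331, 0.055], [0.465, 0.331, 0.065]]
side [204 319  19  14 211] [213.2 325.3] [[0.464, 0.328, 0.055], [0.458, 0.332, 0.065]]
k1 [ 0.319 -0.251  0.   ]
k2 [ 0.744 -0.332 -0.   ]
k3 [0.739 0.311 0.   ]
lvl [0.788 0.102 0.   ]
brA [ 0.859 -0.149  0.   ]
brB [ 0.711 -0.157  0.   ]
```

```bash
cat >> h.py <<'E'
from scipy.spatial.transform import Rotation as Ro
def pose(p,yaw): 
    T=np.eye(4);T[:3,:3]=Ro.from_euler('xyz',[np.pi,0,yaw]).as_matrix();T[:3,3]=p;return T
def start(o):
    T=np.eye(4);T[:3,:3]=Ro.from_euler('xyz',o["ee_rot"]).as_matrix();T[:3,3]=o["ee_pos"];return T
def plan(T,wps):
    "prints final row of one call per waypoint"
    for p,y in wps:
        N=pose(p,y); D=np.linalg.inv(T)@N
        print((D[:3,3]/.5).round(4).tolist(),(Ro.from_matrix(D[:3,:3]).as_rotvec()/(np.pi/2)).round(4).tolist()); T=N
E
python3 - <<'E'
from cell import *; from h import *
o=bot.get_obs(); print(o["ee_pos"],o["ee_rot"])
print(np.round(read_camera("wrist")["hand_eye"],3).tolist())
a=o["ee_pos"]; b=np.array([.53,-.05,.33])
plan(start(o),[(a+(b-a)*f,.312+(-.397-.312)*f) for f in(.25,.5,.75,1)])
E
```

```text
[ 0.19925106 -0.61826305  0.23051061] [-3.14011276e+00  1.13041854e-04  3.11802051e-01]
[[-0.0, -0.955, -0.298, 0.075], [1.0, -0.0, -0.001, -0.0], [0.0, -0.298, 0.955, -0.144], [0.0, 0.0, 0.0, 1.0]]
[0.2446, -0.2198, -0.0494] [-0.0009, 0.0002, 0.1127]
[0.202, -0.2593, -0.0497] [0.0, -0.0, 0.1128]
[0.1532, -0.2909, -0.0497] [-0.0, -0.0, 0.1128]
[0.0995, -0.3133, -0.0497] [0.0, -0.0, 0.1128]
```

>>> {"method": "drive_tool", "body": {
  "moves": [
    [[0.049, -0.044, -0.01], [0, 0, 0.0226], 0],
    [[0.098, -0.088, -0.02], [0, 0, 0.0452], 0],
    [[0.147, -0.132, -0.03], [0, 0, 0.0678], 0],
    [[0.196, -0.176, -0.04], [0, 0, 0.09], 0],
    [[0.245, -0.22, -0.049], [0, 0, 0.1127], 0]
  ]
}}

```text
time_s: 0.57
ee_pos: [0.2827, -0.4749, 0.2559]
ee_rot: [-3.141, 0.0, 0.133]
force: [0.8, -1.1, 0.3]
width: 1.004
grip_force: 0.0
```

>>> {"method": "drive_tool", "body": {
  "moves": [
    [[0.04, -0.052, -0.01], [0, 0, 0.0226], 0],
    [[0.081, -0.104, -0.02], [0, 0, 0.0452], 0],
    [[0.121, -0.156, -0.03], [0, 0, 0.0678], 0],
    [[0.162, -0.207, -0.04], [0, 0, 0.09], 0],
    [[0.202, -0.259, -0.05], [0, 0, 0.1127], 0]
  ]
}}

```text
time_s: 0.98
ee_pos: [0.3654, -0.3329, 0.281]
ee_rot: [3.142, 0.0, -0.044]
force: [1.5, 0.5, 1.0]
width: 0.999
grip_force: 0.0
```

>>> {"method": "drive_tool", "body": {
  "moves": [
    [[0.031, -0.058, -0.01], [0, 0, 0.0226], 0],
    [[0.061, -0.116, -0.02], [0, 0, 0.0452], 0],
    [[0.092, -0.174, -0.03], [0, 0, 0.0678], 0],
    [[0.122, -0.232, -0.04], [0, 0, 0.09], 0],
    [[0.153, -0.291, -0.05], [0, 0, 0.1127], 0]
  ]
}}

```text
time_s: 1.4
ee_pos: [0.4478, -0.1909, 0.306]
ee_rot: [3.141, 0.0, -0.221]
force: [0.8, -0.3, -0.1]
width: 1.001
grip_force: 0.0
```

>>> {"method": "drive_tool", "body": {
  "moves": [
    [[0.02, -0.063, -0.01], [0, 0, 0.0226], 0],
    [[0.04, -0.126, -0.02], [0, 0, 0.0452], 0],
    [[0.06, -0.189, -0.03], [0, 0, 0.0678], 0],
    [[0.08, -0.251, -0.04], [0, 0, 0.09], 0],
    [[0.1, -0.313, -0.05], [0, 0, 0.1127], 0]
  ]
}}

```text
time_s: 1.82
ee_pos: [0.5308, -0.049, 0.331]
ee_rot: [3.142, 0.0, -0.398]
force: [1.3, 0.6, -0.1]
width: 1.002
grip_force: 0.0
```

```bash
python3 - <<'E'
from cell import *; from h import *; import cv2,pickle
o=bot.get_obs(); c=read_camera("wrist"); print(o["time_s"],o["ee_pos"],o["ee_rot"],o["joint_velocities"].round(2) if hasattr(o["joint_velocities"],'round') else 0)
pickle.dump((o,c),open("w1.pkl","wb"))
cv2.imwrite("pics/w1.png",cv2.resize(c["image"][:,:,::-1],(784,588),interpolation=cv2.INTER_CUBIC))
E
```

```text
1.8167 [ 0.5307841  -0.04899104  0.331014  ] [ 3.14156301e+00  2.53283313e-05 -3.98240912e-01] [-0.49  0.37 -0.32 -0.47  0.19  0.15 -1.23]
```

View pics/w1.png

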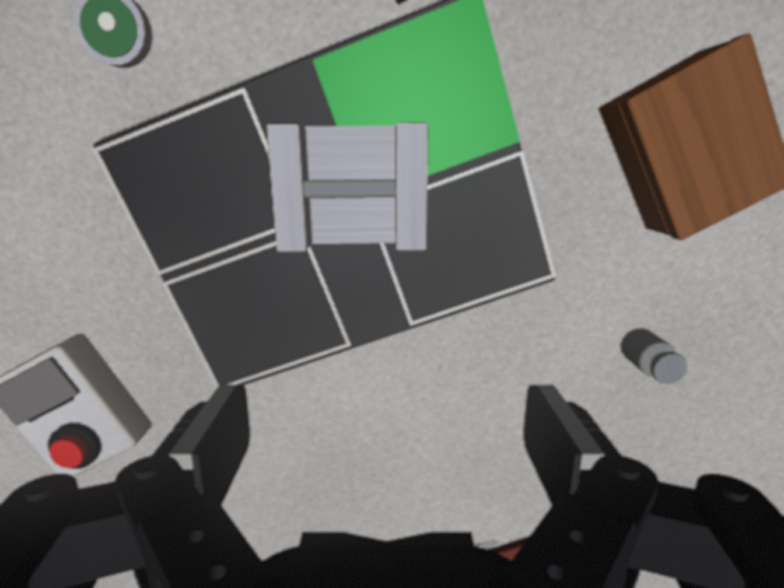

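The view is clear: the weight's top outline runs from (268,125) to (427,250), the green corners are at (313,60) and (521,145), and the red key is at (68,453).

```bash
cat >> h.py <<'E'
def wcam(o,c):
    C=start(o)@np.array(c["hand_eye"]); return dict(camera_matrix=np.array(c["camera_matrix"]),R=C[:3,:3].T,t=-C[:3,:3].T@C[:3,3])
E
python3 - <<'E'
import pickle; from h import *; from scipy.optimize import least_squares
o,c=pickle.load(open("w1.pkl","rb")); C=wcam(o,c)
f=lambda p:(np.array(p,float)+.5)/1.4-.5
F=[((97,147),1,1,1,1),((246,90),1,1,1,-1),((162,271),1,1,-1,1),((167,284),-1,1,1,1),((220,386),-1,1,-1,1),((349,345),-1,1,-1,-1),
((411,324),-1,-1,-1,1),((553,277),-1,-1,-1,-1),((522,153),-1,-1,1,-1),((313,60),1,-1,1,1),((521,145),1,-1,-1,-1)]
def pt(s,xy,z): return np.r_[rot(s[2])@xy+s[:2],z]
r=lambda s:np.concatenate([proj(C,pt(s,[a*s[3]+x*.058,b*s[4]+y*.07],.055))[0]-f(u) for u,a,b,x,y in F])
S=least_squares(r,[.569,-.012,-.054,.063,.096]).x; print("scale",S.round(4)); print(r(S).round(1))
W=[((268,125),1,.06),((298,125),1,.036),((306,250),-1,.036),((277,251),-1,.06),((396,124),1,-.036),((427,124),1,-.06),((427,250),-1,-.06),((396,250),-1,-.036)]
q=lambda s:np.concatenate([proj(C,pt(s,[x*.048,y],.101))[0]-f(u) for u,x,y in W])
w=least_squares(q,[.58,-.04,-.39]).x; print("weight",w.round(4),q(w).round(1))
g=pt(S,[S[3],-S[4]],.055); print("field",g.round(4),"rel",(rot(-S[2])@(w[:2]-g[:2])).round(4),w[2]-S[2])
print("key",[ray(C,f((68,453)),z).round(4) for z in(.055,.065)])
pickle.dump((S,g,w),open("est.pkl","wb"))
for b in(.048,-.048):
  for x in(.034,-.034): print(x,b,pt(w,[x,b],0)[:2].round(4), pt([g[0],g[1],S[2]],[x,b],0)[:2].round(4))
E
```

```text
scale [ 0.5695 -0.0163 -0.0584  0.0619  0.0991]
[-0.4  0.6  1.3 -1.7 -1.   1.8 -1.7 -1.9 -0.5  1.7  2.1 -0.3 -1.   1.1
  1.   0.4  0.2 -0.3  0.7  0.9 -0.7 -1.2]
weight [ 0.5861 -0.0417 -0.3902] [-1.  -0.4  0.6 -0.6  0.3  1.2 -0.3  0.6 -0.1 -0.6  0.9 -0.8 -0.6  0.4
  0.1  0.6]
field [ 0.6256 -0.1188  0.055 ] rel [-0.0439  0.0747] -0.3317641723239765
key [array([0.455 , 0.3398, 0.055 ]), array([0.4585, 0.3298, 0.065 ])]
0.034 0.048 [ 0.6358 -0.0103] [ 0.6623 -0.0729]
-0.034 0.048 [0.5729 0.0156] [ 0.5944 -0.0689]
0.034 -0.048 [ 0.5993 -0.099 ] [ 0.6567 -0.1687]
-0.034 -0.048 [ 0.5364 -0.0732] [ 0.5888 -0.1648]
```

```bash
python3 - <<'E'
import pickle; from h import *; from cell import bot
o=bot.get_obs(); print(o["ee_pos"],o["ee_rot"])
S,g,w=pickle.load(open("est.pkl","rb")); t=np.array([.626,-.116,-.057])
def G(f,z): 
    s=w+(t-w)*f; return (np.r_[rot(s[2])@[-.037,-.048]+s[:2],z],s[2])
wp=[G(0,.20),G(0,.11),G(0,.073)]+[G(f,.073) for f in(.34,.67,1)]
for x in wp: print(x)
plan(start(o),wp)
E
```

```text
[ 0.53311839 -0.04202215  0.33172673] [-3.13790467e+00 -7.44843259e-04 -3.93899881e-01]
(array([ 0.53363859, -0.07203811,  0.2       ]), np.float64(-0.39015399887445407))
(array([ 0.53363859, -0.07203811,  0.11      ]), np.float64(-0.39015399887445407))
(array([ 0.53363859, -0.07203811,  0.073     ]), np.float64(-0.39015399887445407))
(array([ 0.55096328, -0.10303114,  0.073     ]), np.float64(-0.27688163925713966))
(array([ 0.56837599, -0.13267131,  0.073     ]), np.float64(-0.16694081962856983))
(array([ 0.58632557, -0.16181419,  0.073     ]), np.float64(-0.056999999999999995))
[0.0238, 0.056, 0.2633] [-0.0023, -0.0005, -0.0024]
[0.0, -0.0, 0.18] [0.0, 0.0, -0.0]
[0.0, -0.0, 0.074] [0.0, 0.0, -0.0]
[0.0556, 0.0441, 0.0] [0.0, 0.0, -0.0721]
[0.0497, 0.0475, 0.0] [0.0, 0.0, -0.07]
[0.0451, 0.0515, 0.0] [0.0, 0.0, -0.07]
```

>>> {"method": "drive_tool", "body": {
  "moves": [
    [[0.012, 0.02, 0.03], [0, 0, 0], 0],
    [[0.024, 0.038, 0.09], [0, 0, -0.004], 0],
    [[0.024, 0.038, 0.16], [0, 0, -0.004], 0],
    [[0.024, 0.038, 0.23], [0, 0, -0.004], 0],
    [[0.024, 0.038, 0.26], [0, 0, -0.004], 0]
  ]
}}

```text
time_s: 2.28
ee_pos: [0.5316, -0.0729, 0.1961]
ee_rot: [3.14, 0.006, -0.39]
force: [-0.4, 0.5, 0.1]
width: 1.003
grip_force: 0.0
```

>>> {"method": "drive_tool", "body": {
  "moves": [
    [[0, 0, 0.04], [0, 0, 0], 0],
    [[0, 0, 0.1], [0, 0, 0], 0],
    [[0, 0, 0.13], [0, 0, 0], 0],
    [[0, 0, 0.13], [0, 0, 0], 0],
    [[0, 0, 0.13], [0, 0, 0], 0]
  ]
}}

```text
time_s: 2.7
ee_pos: [0.5335, -0.0727, 0.1355]
ee_rot: [3.141, 0.002, -0.39]
force: [0.1, 0.0, 0.5]
width: 1.001
grip_force: 0.0
```

```bash
python3 - <<'E'
from cell import *; from h import *; import cv2,pickle
o=bot.get_obs(); c=read_camera("wrist"); print(o["time_s"],o["ee_pos"],o["ee_rot"],np.round(o["joint_velocities"],2))
pickle.dump((o,c),open("w2.pkl","wb"))
cv2.imwrite("pics/w2.png",cv2.resize(c["image"][:,:,::-1],(784,588),interpolation=cv2.INTER_CUBIC))
plan(start(o),[(np.array([.5336,-.0720,.11]),-.390)])
E
```

```text
2.7 [ 0.53352765 -0.07268428  0.13546976] [ 3.14138623e+00  1.74406695e-03 -3.89923851e-01] [ 0.   -0.02 -0.   -0.04 -0.    0.01  0.  ]
[-0.0003, -0.0013, 0.0509] [0.0001, 0.0011, 0.0]
```

View pics/w2.png

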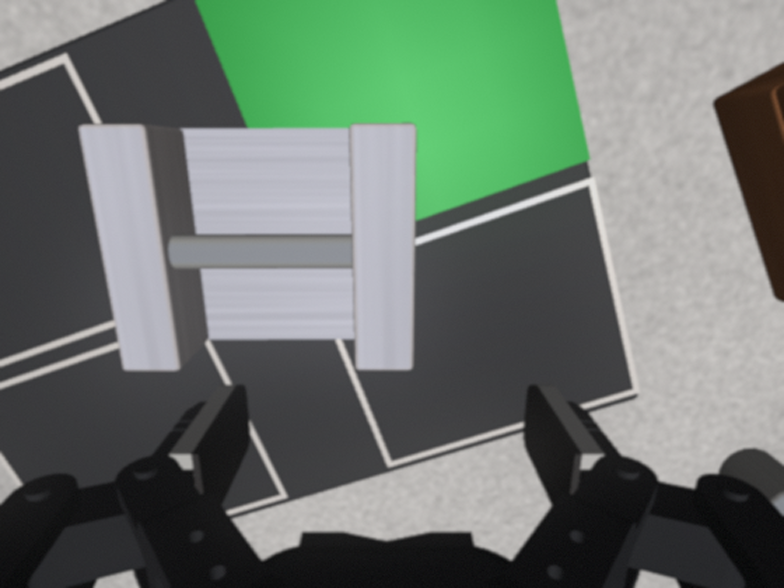

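The block sits centred between the fingers, about x=384 against 386. I'll refit using both wrist views.

```bash
python3 - <<'E'
import pickle; from h import *; from scipy.optimize import least_squares
f=lambda p:(np.array(p,float)+.5)/1.4-.5
C1=wcam(*pickle.load(open("w1.pkl","rb")));C2=wcam(*pickle.load(open("w2.pkl","rb")))
F1=[((97,147),1,1,1,1),((246,90),1,1,1,-1),((162,271),1,1,-1,1),((167,284),-1,1,1,1),((220,386),-1,1,-1,1),((349,345),-1,1,-1,-1),
((411,324),-1,-1,-1,1),((553,277),-1,-1,-1,-1),((522,153),-1,-1,1,-1),((313,60),1,-1,1,1),((521,145),1,-1,-1,-1)]
F2=[((588,160),1,-1,-1,-1),((594,179),-1,-1,1,-1),((635,395),-1,-1,-1,-1),((390,466),-1,-1,-1,1),((66,54),1,1,1,-1),((286,497),-1,1,-1,-1)]
def pt(s,xy,z): return np.r_[rot(s[2])@xy+s[:2],z]
def mk(*L): return lambda s:np.concatenate([proj(C,pt(s,[a*s[3]+x*.058,b*s[4]+y*.07],.055))[0]-f(u) for C,F in L for u,a,b,x,y in F])
for nm,L in(("w2",[(C2,F2)]),("both",[(C1,F1),(C2,F2)])):
    r=mk(*L);S=least_squares(r,[.569,-.012,-.054,.063,.096],loss="soft_l1").x;print(nm,S.round(4),"field",pt(S,[S[3],-S[4]],0)[:2].round(4)); print(r(S).round(1))
W=[((80,126),1,.06),((147,126),1,.036),((180,370),-1,.036),((122,370),-1,.06),((350,125),1,-.036),((415,125),1,-.06),((413,369),-1,-.06),((356,369),-1,-.036)]
q=lambda s:np.concatenate([proj(C2,pt(s,[x*.048,y],.101))[0]-f(u) for u,x,y in W])
w=least_squares(q,[.58,-.04,-.39]).x; print("weight",w.round(4),q(w).round(1), pt(w,[-.037,-.048],0))
E
```

```text
w2 [ 0.5701 -0.0147 -0.0559  0.0627  0.1009] field [ 0.6271 -0.1189]
[ 0.5 -0.2 -0.7  0.7  2.  -1.3 -1.4  0.6  0.2 -0.  -0.2 -0. ]
both [ 0.5699 -0.0154 -0.0563  0.0625  0.1001] field [ 0.6266 -0.1189]
[-2.2  0.8 -0.7 -1.8 -2.5  1.9 -2.8 -1.  -1.4  2.4  1.   0.2 -0.7  1.1
  1.2  0.2  0.3 -0.5  0.3  0.  -0.9 -2.2  0.7  0.6 -0.8  0.6  1.9 -1.4
 -1.5  0.5  2.9 -0.3  1.5 -0.7]
weight [ 0.5863 -0.0417 -0.3894] [-1.4 -1.  -0.8 -1.1  1.   0.9  1.   0.9 -0.4 -0.5  1.6 -0.6 -0.1  1.4
 -0.7  1.5] [ 0.53385031 -0.07205503  0.        ]
```

>>> {"method": "drive_tool", "body": {
  "moves": [
    [[0, -0.001, 0.03], [0, 0, 0], 0],
    [[0, -0.001, 0.06], [0, 0, 0], 0],
    [[0, -0.001, 0.09], [0, 0, 0], 0],
    [[0, -0.001, 0.12], [0, 0, 0], 0],
    [[0, -0.001, 0.125], [0, 0, 0], 0]
  ]
}}

```text
time_s: 3.17
ee_pos: [0.534, -0.0723, 0.0727]
ee_rot: [3.141, 0.001, -0.39]
force: [-0.5, -0.5, 0.1]
width: 1.0
grip_force: 0.0
```

>>> {"method": "drive_tool", "body": {
  "moves": [
    [[0, 0, 0], [0, 0, 0], 0.2],
    [[0, 0, 0], [0, 0, 0], 0.4],
    [[0, 0, 0], [0, 0, 0], 0.5],
    [[0, 0, 0], [0, 0, 0], 0.55],
    [[0, 0, 0], [0, 0, 0], 0.6]
  ]
}}

```text
time_s: 3.58
ee_pos: [0.5348, -0.0723, 0.0742]
ee_rot: [-3.141, -0.001, -0.39]
force: [-0.0, -0.2, -0.4]
width: 0.402
grip_force: 0.0
```

>>> {"method": "drive_tool", "body": {
  "moves": [
    [[0, 0, 0], [0, 0, 0], 0.65],
    [[0, 0, 0], [0, 0, 0], 0.7],
    [[0, 0, 0], [0, 0, 0], 0.75],
    [[0, 0, 0], [0, 0, 0], 0.8],
    [[0, 0, 0], [0, 0, 0], 0.8]
  ]
}}

```text
time_s: 4.0
ee_pos: [0.5345, -0.0719, 0.0738]
ee_rot: [-3.141, -0.0, -0.39]
force: [-1.6, 1.1, 6.1]
width: 0.267
grip_force: 59.8
```

>>> {"method": "drive_tool", "body": {
  "moves": [
    [[0.011, 0.009, 0], [0, 0, -0.0144], 0.8],
    [[0.022, 0.018, 0], [0, 0, -0.0288], 0.8],
    [[0.033, 0.027, 0], [0, 0, -0.0432], 0.8],
    [[0.044, 0.036, 0], [0, 0, -0.0576], 0.8],
    [[0.0556, 0.0441, 0], [0, 0, -0.0721], 0.8]
  ]
}}

```text
time_s: 4.42
ee_pos: [0.5511, -0.0997, 0.0738]
ee_rot: [-3.139, 0.003, -0.272]
force: [-8.2, 11.8, 12.1]
width: 0.27
grip_force: 60.8
```

>>> {"method": "drive_tool", "body": {
  "moves": [
    [[0.01, 0.0095, 0], [0, 0, -0.014], 0.8],
    [[0.02, 0.019, 0], [0, 0, -0.028], 0.8],
    [[0.03, 0.0285, 0], [0, 0, -0.042], 0.8],
    [[0.04, 0.038, 0], [0, 0, -0.056], 0.8],
    [[0.0497, 0.0475, 0], [0, 0, -0.07], 0.8]
  ]
}}

```text
time_s: 4.83
ee_pos: [0.5688, -0.1291, 0.0738]
ee_rot: [-3.138, 0.002, -0.162]
force: [-6.4, 11.1, 11.2]
width: 0.272
grip_force: 60.6
```

>>> {"method": "drive_tool", "body": {
  "moves": [
    [[0.01, 0.012, 0], [0, 0, -0.014], 0.8],
    [[0.02, 0.023, 0], [0, 0, -0.028], 0.8],
    [[0.03, 0.034, 0], [0, 0, -0.042], 0.8],
    [[0.04, 0.045, 0], [0, 0, -0.056], 0.8],
    [[0.0465, 0.055, 0], [0, 0, -0.07], 0.8]
  ]
}}

```text
time_s: 5.25
ee_pos: [0.5876, -0.1602, 0.0738]
ee_rot: [-3.138, 0.001, -0.052]
force: [-5.4, 11.4, 9.7]
width: 0.266
grip_force: 60.5
```

>>> {"method": "drive_tool", "body": {
  "moves": [
    [[0, 0, 0], [0, 0, 0], 0.8],
    [[0, 0, 0], [0, 0, 0], 0.8],
    [[0, 0, 0], [0, 0, 0], 0.8],
    [[0, 0, 0], [0, 0, 0], 0.8],
    [[0, 0, 0], [0, 0, 0], 0.8]
  ]
}}

```text
time_s: 5.67
ee_pos: [0.5881, -0.1617, 0.0738]
ee_rot: [-3.14, -0.001, -0.055]
force: [0.5, 5.7, 5.1]
width: 0.269
grip_force: 59.8
```

```bash
python3 - <<'E'
from cell import *; from h import *; import cv2,pickle
o=bot.get_obs(); c=read_camera("wrist"); print(o["time_s"],o["ee_pos"],o["ee_rot"],np.round(o["joint_velocities"],2))
pickle.dump((o,c),open("w3.pkl","wb"))
cv2.imwrite("pics/w3.png",cv2.resize(c["image"][:,:,::-1],(784,588),interpolation=cv2.INTER_CUBIC))
E
```

```text
5.6667 [ 0.58811696 -0.16167421  0.07381824] [-3.13982961e+00 -9.24026987e-04 -5.47032492e-02] [ 0.  0. -0. -0.  0.  0.  0.]
```

View pics/w3.png

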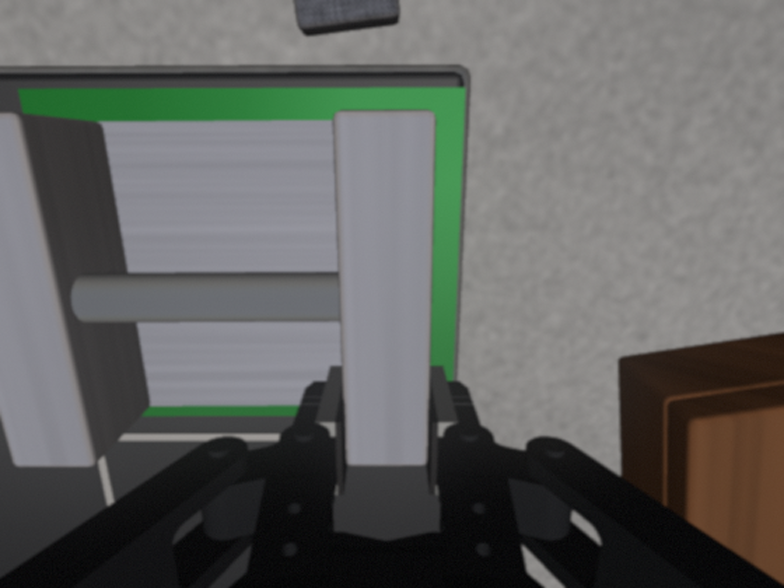

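The weight is inside the green field, with a margin visible on three sides: far edge at row 88, near edge at row 416, right edge near column 462. I'll measure the offsets.

```bash
python3 - <<'E'
import pickle; from h import *; from scipy.optimize import least_squares
f=lambda p:(np.array(p,float)+.5)/1.4-.5
C=wcam(*pickle.load(open("w3.pkl","rb")))
R=lambda u,z:ray(C,f(u),z)
def pt(s,xy,z): return np.r_[rot(s[2])@xy+s[:2],z]
W=[((20,114),1,.036),((97,465),-1,.036),((13,465),-1,.06),((334,112),1,-.036),((434,112),1,-.06),((427,465),-1,-.06),((347,465),-1,-.036)]
q=lambda s:np.concatenate([proj(C,pt(s,[x*.048,y],.101))[0]-f(u) for u,x,y in W])
w=least_squares(q,[.62,-.12,-.05]).x; print("weight",w.round(4),q(w).round(1))
for n,u in dict(fr=(466,88),fl=(20,90),fm=(300,88),r2=(457,375),n1=(150,416),n2=(295,415)).items():
    print(n,(rot(-w[2])@(R(u,.055)[:2]-w[:2])).round(4))
print("plate far/near",[(rot(-w[2])@(R(u,.065)[:2]-w[:2])).round(4) for u in((220,122),(220,406))])
E
```

```text
weight [ 0.6271 -0.1155 -0.0523] [ 0.2 -1.2 -0.   1.   1.2  1.1 -1.3 -0.5  1.7 -0.7 -0.   0.7 -1.9  0.8]
fr [ 0.0584 -0.0736]
fl [0.0583 0.0678]
fm [ 0.0586 -0.0211]
r2 [-0.0416 -0.0749]
n1 [-0.059   0.0443]
n2 [-0.0586 -0.0124]
plate far/near [array([0.048, 0.002]), array([-0.0489,  0.0124])]
```

>>> {"method": "drive_tool", "body": {
  "moves": [
    [[0, 0.004, 0], [0, 0, 0], 0.8],
    [[0, 0.007, 0], [0, 0, 0], 0.8],
    [[0, 0.007, 0], [0, 0, 0], 0.8],
    [[0, 0.006, 0], [0, 0, 0], 0.7],
    [[0, 0.006, 0], [0, 0, 0], 0.5]
  ]
}}

```text
time_s: 6.13
ee_pos: [0.5872, -0.1664, 0.0732]
ee_rot: [-3.141, 0.0, -0.057]
force: [0.6, 0.0, 0.7]
width: 0.425
grip_force: 0.0
```

>>> {"method": "drive_tool", "body": {
  "moves": [
    [[0, 0, 0], [0, 0, 0], 0.3],
    [[0, 0, 0], [0, 0, 0], 0],
    [[0, 0, 0], [0, 0, 0], 0],
    [[0, 0, 0], [0, 0, 0], 0],
    [[0, 0, 0], [0, 0, 0], 0]
  ]
}}

```text
time_s: 6.55
ee_pos: [0.5871, -0.167, 0.0733]
ee_rot: [3.141, 0.0, -0.057]
force: [0.3, -0.1, 0.1]
width: 1.0
grip_force: 0.0
```

>>> {"method": "drive_tool", "body": {
  "moves": [
    [[0, 0, -0.03], [0, 0, 0], 0],
    [[0, 0, -0.08], [0, 0, 0], 0],
    [[0, 0, -0.14], [0, 0, 0], 0],
    [[0, 0, -0.2], [0, 0, 0], 0],
    [[0, 0, -0.2], [0, 0, 0], 0]
  ]
}}

```text
time_s: 6.97
ee_pos: [0.5902, -0.1672, 0.1798]
ee_rot: [3.14, -0.008, -0.057]
force: [1.2, 0.4, 1.7]
width: 1.002
grip_force: 0.0
```

>>> {"method": "drive_tool", "body": {
  "moves": [
    [[-0.03, 0, -0.06], [0, 0, 0], 0],
    [[-0.06, 0, -0.12], [0, 0, 0], 0],
    [[-0.06, 0, -0.12], [0, 0, 0], 0],
    [[-0.06, 0, -0.12], [0, 0, 0], 0],
    [[-0.06, 0, -0.12], [0, 0, 0], 0]
  ]
}}

```text
time_s: 7.38
ee_pos: [0.5571, -0.1652, 0.233]
ee_rot: [3.141, -0.0, -0.057]
force: [-0.1, -1.1, -0.1]
width: 0.998
grip_force: 0.0
```

```bash
python3 - <<'E'
from cell import *; from h import *; import cv2,pickle
o=bot.get_obs(); c=read_camera("wrist"); print(o["time_s"],o["ee_pos"],o["ee_rot"],np.round(o["joint_velocities"],2))
pickle.dump((o,c),open("w4.pkl","wb"))
cv2.imwrite("pics/w4.png",cv2.resize(c["image"][:,:,::-1],(784,588),interpolation=cv2.INTER_CUBIC))
E
```

```text
7.3833 [ 0.55714992 -0.16516314  0.23302941] [ 3.14134125e+00 -1.57908186e-05 -5.71351997e-02] [-0.    0.03  0.    0.01  0.    0.   -0.  ]
```

View pics/w4.png

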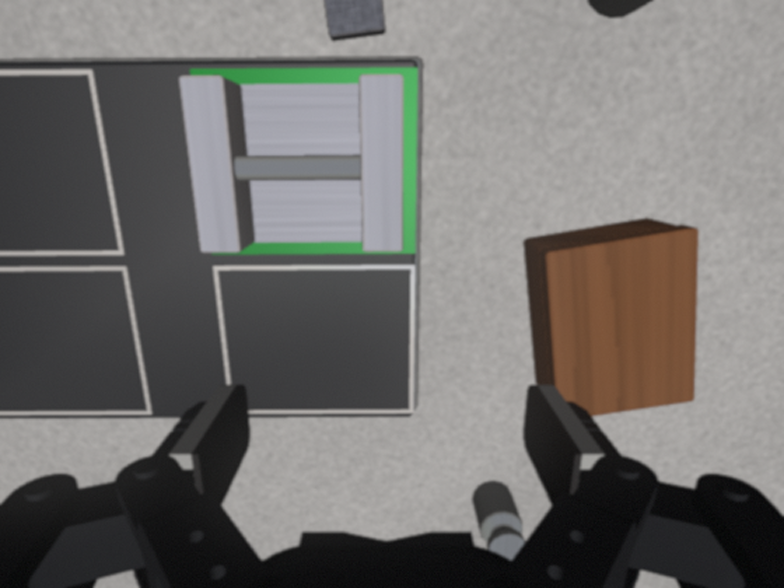

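```bash
python3 - <<'E'
import pickle; from h import *; from scipy.optimize import least_squares
f=lambda p:(np.array(p,float)+.5)/1.4-.5
o,c=pickle.load(open("w4.pkl","rb"));C=wcam(o,c)
def pt(s,xy,z): return np.r_[rot(s[2])@xy+s[:2],z]
W=[((181,77),1,.06),((222,76),1,.036),((240,250),-1,.036),((202,251),-1,.06),((361,74),1,-.036),((403,74),1,-.06),((402,250),-1,-.06),((363,250),-1,-.036)]
q=lambda s:np.concatenate([proj(C,pt(s,[x*.048,y],.101))[0]-f(u) for u,x,y in W])
w=least_squares(q,[.62,-.12,-.05]).x; print("weight",w.round(4),q(w).round(1))
for n,u in dict(fr=(418,68),fl=(190,69),nr=(416,254),n1=(300,254)).items(): print(n,(rot(-w[2])@(ray(C,f(u),.055)[:2]-w[:2])).round(4))
a=o["ee_pos"]; b=np.array([.44,.331,.23])
p=[(a+(b-a)*k/3,-.057) for k in(1,2,3)]
plan(start(o),p)
E
```

```text
weight [ 0.6274 -0.119  -0.0514] [-1.7 -1.6  1.3 -1.1  0.9  1.6 -0.8  1.  -1.4 -0.3  0.9 -0.5  1.   0.9
 -0.1  1.1]
fr [ 0.0576 -0.0701]
fl [0.0579 0.0709]
nr [-0.0592 -0.0704]
n1 [-0.0588  0.0099]
[-0.0969, -0.3258, 0.0019] [0.0002, -0.0, -0.0001]
[-0.0968, -0.3258, 0.002] [0.0, 0.0, -0.0]
[-0.0968, -0.3258, 0.002] [0.0, 0.0, -0.0]
```

The weight is centred to within about 1 mm and square, so I'll go to the key.

>>> {"method": "drive_tool", "body": {
  "moves": [
    [[-0.02, -0.065, 0], [0, 0, 0], 0],
    [[-0.04, -0.13, 0], [0, 0, 0], 0],
    [[-0.06, -0.195, 0], [0, 0, 0], 0.3],
    [[-0.08, -0.26, 0], [0, 0, 0], 0.6],
    [[-0.097, -0.326, 0], [0, 0, 0], 1]
  ]
}}

```text
time_s: 7.85
ee_pos: [0.517, 0.0019, 0.232]
ee_rot: [-3.141, 0.002, -0.057]
force: [1.2, -0.5, 0.3]
width: 0.603
grip_force: 0.0
```

>>> {"method": "drive_tool", "body": {
  "moves": [
    [[-0.02, -0.065, 0], [0, 0, 0], 1],
    [[-0.04, -0.13, 0], [0, 0, 0], 1],
    [[-0.06, -0.195, 0], [0, 0, 0], 1],
    [[-0.08, -0.26, 0], [0, 0, 0], 1],
    [[-0.097, -0.326, 0], [0, 0, 0], 1]
  ]
}}

```text
time_s: 8.27
ee_pos: [0.4778, 0.1674, 0.2322]
ee_rot: [3.141, 0.002, -0.057]
force: [0.4, -0.5, -0.2]
width: -0.001
grip_force: 0.0
```

>>> {"method": "drive_tool", "body": {
  "moves": [
    [[-0.02, -0.065, 0], [0, 0, 0], 1],
    [[-0.04, -0.13, 0], [0, 0, 0], 1],
    [[-0.06, -0.195, 0], [0, 0, 0], 1],
    [[-0.08, -0.26, 0], [0, 0, 0], 1],
    [[-0.097, -0.326, 0], [0, 0, 0], 1]
  ]
}}

```text
time_s: 8.68
ee_pos: [0.4388, 0.3328, 0.2322]
ee_rot: [3.141, 0.002, -0.057]
force: [0.9, 0.4, 1.1]
width: 0.005
grip_force: 0.0
```

>>> {"method": "drive_tool", "body": {
  "moves": [
    [[0, 0, 0], [0, 0, 0], 1],
    [[0, 0, 0], [0, 0, 0], 1],
    [[0, 0, 0], [0, 0, 0], 1],
    [[0, 0, 0], [0, 0, 0], 1],
    [[0, 0, 0], [0, 0, 0], 1]
  ]
}}

```text
time_s: 9.1
ee_pos: [0.4405, 0.33, 0.2329]
ee_rot: [3.141, 0.0, -0.059]
force: [0.0, -0.0, 0.2]
width: 0.002
grip_force: 0.0
```

```bash
python3 - <<'E'
from cell import *; from h import *; import cv2,pickle
o=bot.get_obs(); c=read_camera("wrist"); print(o["time_s"],o["ee_pos"],o["ee_rot"],o["width"])
C=wcam(o,c); im=c["image"].astype(int); m=((im[...,0]>120)&(im[...,1]<80)&(im[...,2]<80)).astype(np.uint8)
k,l,st,ce=cv2.connectedComponentsWithStats(m)
for i in range(1,k):
    if st[i,4]>80: print(st[i],ce[i],[ray(C,ce[i],z).round(4) for z in(.055,.06,.065)])
cv2.imwrite("pics/w5.png",c["image"][:,:,::-1])
E
```

```text
9.1 [0.44050238 0.33004435 0.23293379] [ 3.14087780e+00  2.96836009e-04 -5.91998561e-02] 0.001795405495264758
[257 156  35  35 922] [274.07809111 173.04555315] [array([0.4572, 0.3305, 0.055 ]), array([0.4581, 0.3305, 0.06  ]), array([0.459 , 0.3304, 0.065 ])]
```

View pics/w5.png

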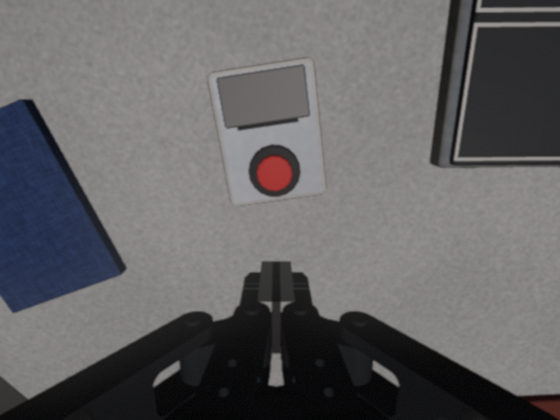

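The key is at pixel (274,173), which is (0.4585, 0.3305) in the world. The shut fingers will be centred over it.

>>> {"method": "drive_tool", "body": {
  "moves": [
    [[0.018, -0.002, 0.06], [0, 0, 0], 1],
    [[0.036, -0.003, 0.13], [0, 0, 0], 1],
    [[0.036, -0.003, 0.2], [0, 0, 0], 1],
    [[0.036, -0.003, 0.26], [0, 0, 0], 1],
    [[0.036, -0.003, 0.3], [0, 0, 0], 1]
  ]
}}

```text
time_s: 9.57
ee_pos: [0.4574, 0.3299, 0.0802]
ee_rot: [3.14, 0.002, -0.059]
force: [0.9, -0.1, 0.2]
width: -0.002
grip_force: 0.0
```

>>> {"method": "drive_tool", "body": {
  "moves": [
    [[0, 0, 0.008], [0, 0, 0], 1],
    [[0, 0, 0.014], [0, 0, 0], 1],
    [[0, 0, 0.02], [0, 0, 0], 1],
    [[0, 0, 0.024], [0, 0, 0], 1],
    [[0, 0, 0.024], [0, 0, 0], 1]
  ]
}}

```text
time_s: 9.98
ee_pos: [0.4585, 0.3322, 0.0723]
ee_rot: [-3.141, -0.002, -0.057]
force: [0.3, -0.4, -0.2]
width: 0.005
grip_force: 0.0
```

>>> {"method": "drive_tool", "body": {
  "moves": [
    [[0, 0.002, 0.003], [0, 0, 0], 1],
    [[0, 0.002, 0.006], [0, 0, 0], 1],
    [[0, 0.002, 0.009], [0, 0, 0], 1],
    [[0, 0.002, 0.012], [0, 0, 0], 1],
    [[0, 0.002, 0.014], [0, 0, 0], 1]
  ]
}}

```text
time_s: 10.4
ee_pos: [0.4581, 0.331, 0.0645]
ee_rot: [-3.141, -0.001, -0.057]
force: [0.2, -0.7, 2.7]
width: -0.0
grip_force: 1.4
```

>>> {"method": "drive_tool", "body": {
  "moves": [
    [[0, 0, 0.003], [0, 0, 0], 1],
    [[0, 0, 0.006], [0, 0, 0], 1],
    [[0, 0, 0.009], [0, 0, 0], 1],
    [[0, 0, 0.012], [0, 0, 0], 1],
    [[0, 0, 0.012], [0, 0, 0], 1]
  ]
}}

```text
time_s: 10.82
ee_pos: [0.4582, 0.3312, 0.0607]
ee_rot: [3.141, -0.002, -0.057]
force: [-6.9, -8.3, 29.7]
width: -0.005
grip_force: 14.5
```

The key has bottomed out at 30 N, so I'll release it.

>>> {"method": "drive_tool", "body": {
  "moves": [
    [[0, 0, 0], [0, 0, 0], 1],
    [[0, 0, -0.02], [0, 0, 0], 1],
    [[0, 0, -0.06], [0, 0, 0], 1],
    [[0, 0, -0.12], [0, 0, 0], 1],
    [[0, 0, -0.18], [0, 0, 0], 1]
  ]
}}

```text
time_s: 11.23
ee_pos: [0.4569, 0.3306, 0.1484]
ee_rot: [3.141, 0.002, -0.056]
force: [1.1, 1.2, -0.3]
width: 0.005
grip_force: 0.0
```

>>> {"method": "drive_tool", "body": {
  "moves": [
    [[-0.03, 0, -0.06], [0, 0, 0], 1],
    [[-0.036, 0, -0.11], [0, 0, 0], 1],
    [[-0.036, 0, -0.16], [0, 0, 0], 1],
    [[-0.036, 0, -0.16], [0, 0, 0], 1],
    [[-0.036, 0, -0.16], [0, 0, 0], 1]
  ]
}}

```text
time_s: 11.65
ee_pos: [0.4402, 0.3325, 0.2293]
ee_rot: [-3.14, -0.002, -0.057]
force: [-0.5, 0.0, -0.1]
width: 0.001
grip_force: 0.0
```

```bash
python3 - <<'E'
from cell import *; from h import *; import cv2
o=bot.get_obs(); print(o["time_s"],o["ee_pos"],o["force"])
c=read_camera("wrist")["image"]; im=c.astype(int); m=((im[...,0]>120)&(im[...,1]<80)&(im[...,2]<80)).astype(np.uint8)
print([s.tolist() for s in cv2.connectedComponentsWithStats(m)[2] if s[4]>80])
a=read_camera("scene")["image"][175:275,190:430,::-1]; cv2.imwrite("pics/end.png",cv2.resize(a,None,fx=3.3,fy=3.3,interpolation=cv2.INTER_CUBIC))
E
```

```text
11.65 [0.44021435 0.33246033 0.22933849] [-0.52825082  0.01389036 -0.08867736]
[[0, 0, 560, 420, 234262], [260, 157, 35, 34, 938]]
```

View pics/end.png

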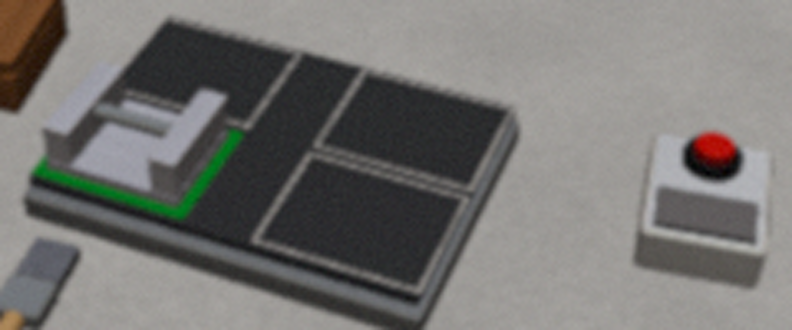

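The weight stands square inside the green field at about (140,140). The key is up at (713,148) and the robot is clear of everything.

```bash
python3 -c "
from cell import bot
print(bot.hand_in())"
```

```text
the job is handed in; nothing more can be done
None
```

The job is handed in, with no verdict returned: the weight was moved flat across the platform by gripping one end block and sliding it (not an open push), released about 1 mm from the green field's centre and square to it, and the red key was then pressed to its stop (about 30 N) and is up again.

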